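# Register a bar in the marking-out jig and hold the gauge arm at the mark

### The job

First push the brass bar on the jig plate until it lies flush against both the long fence and the end stop. Then push the green lock button fully down to release the telescoping gauge arm, pull the arm out by its black knob until the pointer stands centred on the red mark on the scale, and finish while still holding it there against its spring: do not let go. The bar must stay flush, and the other things on the bench and plate are left alone.

Things in the scene. Friction and masses are not known exactly. Their poses are not given: they have to be found in the camera images.
- fixture: marking-out jig bolted to the bench, immovable: dark steel plate, 200 mm (its x, from -100 to 100) by 410 mm (its y, from -220 to 190), 12 mm thick. Origin on the bench below the fence's straight face; z up, x away from the robot, y to the robot's left (turned by up to 15 degrees). Behind the fence (+x) lies the gauge arm
- corner (a point): inner corner on the plate's top, 12 mm above the bench, at jig x 0, y -70 mm; axes as the jig's. The aluminium fence's face runs through it along y (jig y -80 to 130; fence 13 mm thick towards +x, top 32 mm above the bench, black ticks 5 mm apart on top); the aluminium end stop's face runs from it 50 mm towards -x and looks to +y (14 mm thick, top 32 mm)
- bar_mid (a point): centre of the loose square brass bar, 25 x 120 x 25 mm (long along its y), 0.3 kg, lying on the plate; it slides when pushed with 2 to 5 N. At first 35 to 55 mm from its place at the fence, 30 to 70 mm from its place at the end stop, askew up to 12 degrees. Registered, its centre is at jig x -12.5, y -10 mm, 24.5 mm above the bench
- sleeve (a point): middle of the top of the blue sleeve of the gauge arm, at jig x 60, y -150 mm, 48 mm above the bench; axes as the jig's. It is 34 mm wide, 130 mm long (jig y -215 to -85), fixed; the arm slides out of it along jig +y
- button_top (a point): centre of the top of the round green lock button, 24 mm wide, on top of the sleeve at jig x 60, y -135 mm; 72 mm above the bench when up. It pushes straight down 6 mm with about 3 N and stays where it is pushed
- lock (a joint): lock button: 0 m up (arm locked in), 0.006 m fully down (arm free; it comes free beyond 0.004)
- knob (a point): half-way up the upright round black knob on the head of the gauge arm: 20 mm wide, top 86 mm above the bench, this point at 68 mm; narrower at its foot (46 mm), where it stands on an aluminium head 28 x 26 mm. Nothing else within 60 mm of it is higher than 48 mm. With the arm fully in it is at jig x 60, y -50 mm
- pointer (a point): top of the thin black pointer blade (3 mm wide, top 48 mm above the bench) where it crosses the scale on the fence. It sits on the arm's head in line with the knob (same jig y), reaches forward (-x) over fence and bar, clears the bar by 7 mm, and moves with the arm
- gauge (a joint): how far the telescoping arm is out: 0 m fully in, to 0.12 m. A spring pulls it in with 4 to 5 N at all times, so once unlocked it runs back if let go, from anywhere
- mark (a point): top centre of the red rider clamped on the fence's scale, 7 mm wide along the scale, top 42 mm above the bench, immovable; the pointer belongs over its middle, 50 to 95 mm out from where the pointer starts; axes as the jig's
- pin: bystander, to be left alone: black stepped locating pin, 22 mm wide and 45 mm tall, standing at the left end of the jig plate; origin at the centre of its underside
- collar: bystander, to be left alone: steel ring, 32 mm wide and 14 mm tall, lying at the left end of the jig plate; origin at the centre of its underside
- caliper: bystander, to be left alone: digital caliper, 190 mm long, lying on the bench to the left of the jig; origin at the centre of its underside
- dial: bystander, to be left alone: round dial indicator, 58 mm wide and 22 mm tall with a 50 mm stem, lying beyond the jig; origin at the centre of its underside
- tub: bystander, to be left alone: white screw-top tub, 76 mm wide and 85 mm tall, to the right of the jig; origin at the centre of its underside
- carton: bystander, to be left alone: blue carton, 60 x 100 x 35 mm, to the right of the jig; origin at the centre of its underside
- strip: bystander, to be left alone: bright steel strip, 25 x 150 x 4 mm, on the bench to the left of the robot's near side; origin at the centre of its underside
There are look-alikes about, which are no part of the job. Of the things shaped like the part that bears bar_mid, the brass one is meant.

How it is judged:
By the outcome, as a careful person would: the job done as asked, in the order asked, and still so for the second after the job is handed in, while the arm keeps its last pose, push and grip.
It also fails if it takes over 69 s, if anything falls off the work surface, if the arm or the gripper's body presses on something with over 40 N, if the wrist force passes 120 N, or if a joint passes its speed limit or range.

### The arm

A 7-joint arm with a two-finger parallel gripper is mounted at the origin on the work surface. World frame = base frame: x ahead of the robot, y to its left, z up, the work surface at z = 0. Lengths are in m, angles in rad, forces in N, time in s.
With the tool pointing down it reaches from about 0.4 to 0.85 m from the base axis. Payload 4.5 kg.
Tool frame: the origin (TCP) lies at the centre of the arm's flange, where the gripper is bolted on; the fingertips stand nose_length ahead of it and the grasp point (between the pads) lies 147 mm ahead of it (nose_length is the distance from the TCP to the fingertips, in m); z points along the fingers, y is the line along which they close (so a half turn about z gives the same grasp; the last joint's range is limited). The gripper opens to 88 mm and grips with 3 to 60 N. Pads are 18 mm wide; open, the fingers measure 123 mm over their backs; the gripper's body (75 mm by 187 mm) begins 45 mm behind the grasp point.
Start: joints at [1.256, 0.689, -0.195, 1.565, 0.157, 0.902, -0.215], TCP at [0.214, -0.587, 0.405] pointing down, gripper open.
Joint ranges: [-3.01, 3.01], [-0.46, 2.08], [-1.47, 1.51], [0.13, 2.56], [-1, 4.14], [0.04, 2.09], [-2.66, 2.66]. Speed limits (rad/s): [2.57, 2.57, 3.14, 3.14, 3.14, 3.14, 3.14].

### API

Orientations are given as a unit quaternion [x, y, z, w].
In Python, from plant import * gives the robot as it stands.
- The arm moves only by the tool play_rows, never from a script. Its argument "rows" is a list that holds one entry, the list of rows, each a list of 6 numbers: the shift along the tool's x, y, z normalised to -1 to 1, where 1 is 0.5 m, then the turn, a rotation vector about the tool's x, y, z normalised to -1 to 1, where 1 is 0.5 rad. A call has 1 to 20 rows; each row is the pose to reach, as a shift and turn from the pose commanded when the call began, along the tool's axes at that moment; what a row does not reach only later rows make up. A row lasts 1/12 s, in which the tool goes at most 41.7 mm and 7.16 degrees, less where a joint would pass 70% of its speed; a pose out of reach is approached as far as the arm can. A call with a number of a shift or a turn outside -1 to 1 is refused whole. A call with a gripper value outside its range is refused whole. "claw" is the closure, from 0 (fully open) to 1 (shut), set as the call begins (left out, the last holds). The fingers move at their own pace and stop on an object; "squeeze" is the grip in N (left out, the last holds). Time passes only in rows, so rows that repeat a pose let the fingers close. It gives the time, the measured TCP pose, the force, the opening and the grip force at its end, in the units of the state.
- get_state(): the state, without advancing time (a new reading comes with each control period).
- snapshot(name): name is "side" or "top"; returns a dict with "pixels" (400x640x3 uint8, blue, green, red), "camera_matrix" (3x3 intrinsics, pixels), "world_to_cam" (4x4, takes a point from world to camera coordinates). Camera axes: x right, y down, z forward; pixel columns grow to the right and rows downward; lengths in m; the calibration is good to about 2 mm. A picture is of the moment at which its call begins. There is no depth.
- finish_job(): hands the job in; it is judged then, once.
The state is a dict: "clock": time; "q": joint angles; "qd": joint speeds; "joint_torque": joint torques, N m; "tool_pos": TCP position; "eef_rot": TCP orientation; "contact_force": force on the tool from outside, world axes, zero at the start; "moment": the same for the moment, N m; "opening": opening from 0.0 (shut) to 1.0 (fully open); "finger_force": force on a finger pad.
Only numpy, scipy, OpenCV 4.12 (cv2) and the standard library are available. Lean on these libraries where they do the work, as an engineer would, in place of code of your own. Each camera call takes 0.05 s, during which the arm holds its last target. There are 200 camera calls.

## Working session

There is one attempt and no reset: what is moved stays moved. The work goes in short steps, Python scripts to look and compute and a tool call to move; the robot and the scene stay as the last step left them, time stands still between calls to the robot, and variables do not carry over. Pictures are saved under pics/ and viewed, at most 10 in all, crops included, and the job is handed in when it is done.

Besides the shell and the picture viewer there is one more tool, called after "Call:" in YAML: its name, and indented under it one key for each argument. play_rows: Moves the arm, as the interface text tells. Its arguments: {"type":"object","properties":{"rows":{"type":"array"},"claw":{"type":"number"},"squeeze":{"type":"number"}},"required":["rows"]}

```bash
ls; mkdir -p pics
python3 - <<'E'
from plant import *
import cv2,pickle
s=get_state()
for k in ("clock","tool_pos","eef_rot","contact_force","opening"):print(k,s[k])
for n in("side","top"):
    d=snapshot(n);pickle.dump(d,open(f"{n}0.pkl","wb"))
    cv2.imwrite(f"pics/{n}0.png",d["pixels"]);print(d["camera_matrix"],d["world_to_cam"])
try: print(nose_length)
except Exception as e: print(e)
E
```

```text
pics
clock 0.0
tool_pos [ 0.21345987 -0.5870702   0.40393066]
eef_rot [ 9.84824812e-01  1.73548981e-01 -2.22734851e-04 -8.89047240e-04]
contact_force [-0.42760439  0.17273958  0.16425269]
opening 0.997465622075171
[[518.59842032   0.         320.83398406]
 [  0.         518.59842032 197.54827937]
 [  0.           0.           1.        ]] [[-0.98752729 -0.15574938  0.0230648   0.55138426]
 [-0.10086906  0.51335332 -0.85222872  0.10887394]
 [ 0.12089371 -0.84392565 -0.52266071  1.69554477]
 [ 0.          0.          0.          1.        ]]
[[366.48600419   0.         316.64747796]
 [  0.         366.48600419 205.65141404]
 [  0.           0.           1.        ]] [[ 0.00579199 -0.99998029  0.00242352  0.0030471 ]
 [-0.99087214 -0.00606561 -0.13466849  0.56580945]
 [ 0.13468053 -0.00162139 -0.99088775  1.33995968]
 [ 0.          0.          0.          1.        ]]
0.166
```

View pics/top0.png

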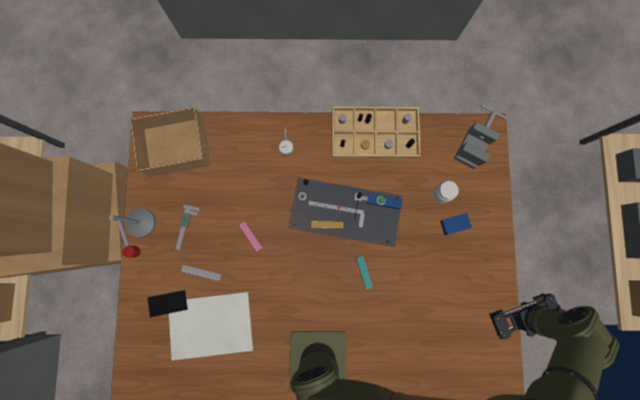

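View pics/side0.png

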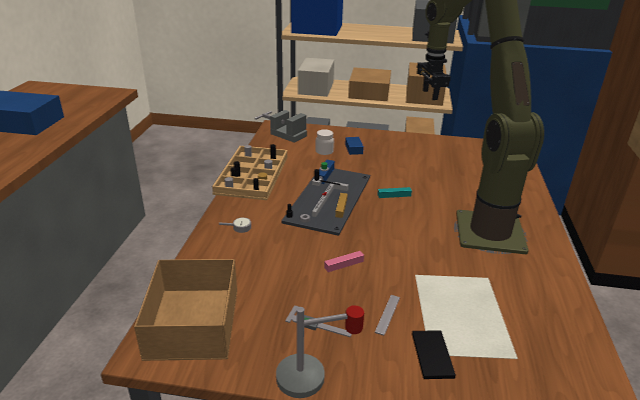

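The top view shows three bar-shaped things: brass on the plate at (327,225), pink at (251,236) and teal at (365,272). The brass one on the plate is the bar meant. I'll confirm that in enlarged crops.

Run:
```python
import cv2,pickle
for n,(x,y,w,h) in dict(top=(280,170,130,80),side=(275,150,110,90)).items():
    d=pickle.load(open(f"{n}0.pkl","rb"))["pixels"][y:y+h,x:x+w]
    cv2.imwrite(f"pics/{n}0c.png",cv2.resize(d,None,fx=6,fy=6,interpolation=cv2.INTER_CUBIC))
```

```text
(no output)
```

View pics/top0c.png

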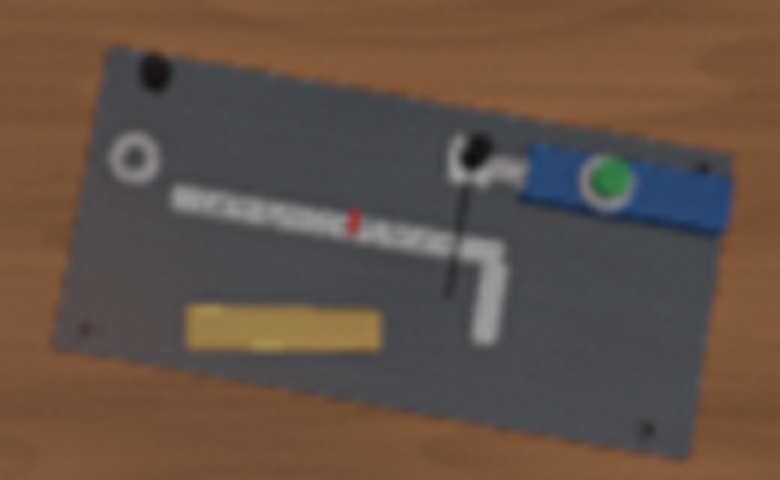

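View pics/side0c.png

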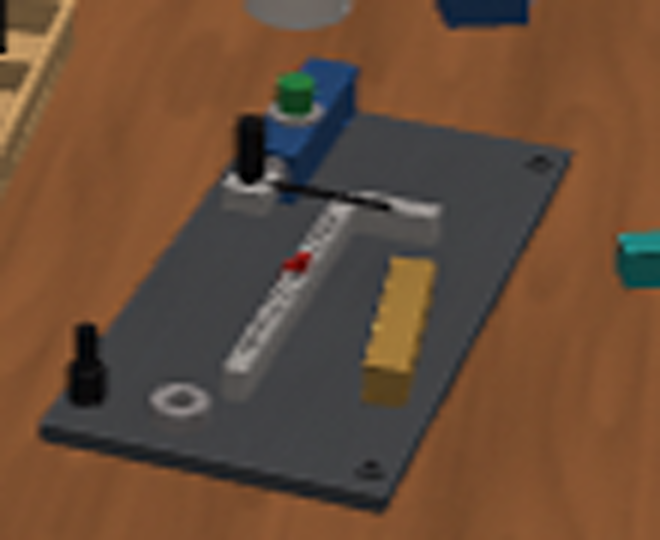

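The brass bar is at top crop (285,330), i.e. full (327,225). The red mark is at (354,222), the green button at (612,177), the knob at (480,148) and the plate corners are clear. Next I fit the jig, bar and mark to both views.

```bash
cat > h.py <<'E'
import numpy as np,pickle
from scipy.optimize import least_squares
O=dict(top=(280,170),side=(275,150))
def proj(d,P):
    P=np.atleast_2d(P);c=P@d["world_to_cam"][:3,:3].T+d["world_to_cam"][:3,3]
    u=c@d["camera_matrix"].T;return u[:,:2]/u[:,2:]
def rot(a):return np.array([[np.cos(a),-np.sin(a)],[np.sin(a),np.cos(a)]])
def place(x,y,a,L):
    L=np.atleast_2d(L);return np.c_[L[:,:2]@rot(a).T+[x,y],L[:,2]]
E
python3 - <<'E'
from h import *
D={n:pickle.load(open(f"{n}0.pkl","rb")) for n in O}
def px(n,l): return (np.array(l)+.5)/6-.5+O[n]
J=dict(top=[((.1,.19,.012),(110,47)),((-.1,.19,.012),(52,347)),((.1,-.22,.012),(735,153)),((-.1,-.22,.012),(690,460)),((.06,-.135,.072),(612,177)),((.06,-.05,.086),(480,148)),((.0065,.13,.032),(172,197))],
 side=[((-.1,.19,.012),(383,500)),((.1,.19,.012),(40,430)),((-.1,-.22,.012),(572,152)),((.06,-.135,.072),(296,80)),((.06,-.05,.086),(251,120))])
B=dict(top=[((.0125,.06,.037),(186,305)),((.0125,-.06,.037),(382,311)),((-.0125,-.06,.037),(381,350)),((-.0125,.06,.037),(187,351))],
 side=[((.0125,-.06,.037),(392,258)),((-.0125,-.06,.037),(436,262)),((-.0125,.06,.037),(410,373)),((.0125,.06,.037),(367,366))])
M=dict(top=(354,222),side=(297,262))
def f(p):
    r=[]
    for i,n in enumerate(O):
        o=p[7+2*i:9+2*i]; 
        for S,q in((J,p[:3]),(B,p[3:6])):
            r.append((proj(D[n],place(*q,[a for a,_ in S[n]]))+o-px(n,[b for _,b in S[n]])).ravel())
        r.append((proj(D[n],place(*p[:3],[.0065,p[6],.042]))+o-px(n,[M[n]])).ravel())
        r.append(o*1.)
    return np.concatenate(r)
s=least_squares(f,[.6,0,-.1,.5,.0,0,.04]+[0]*4,loss='soft_l1')
print(s.x.round(4));print(f(s.x).round(1))
x=s.x;d=rot(-x[2])@(x[3:5]-x[:2]);print("bar in jig",d,"yaw",np.degrees(x[5]-x[2]),"mark out",x[6]+.05)
np.save("fit.npy",x)
for n,l in dict(corner=[0,-.07,.012],bar=[-.0125,-.01,.0245],button=[.06,-.135,.072],knob=[.06,-.05,.068],mark=[.0065,x[6],.042]).items():print(n,place(*x[:3],l).round(4))
E
```

```text
[ 0.5499 -0.0882 -0.1682  0.4939 -0.0312 -0.0018  0.0171  0.3634 -0.3014
  0.2288  0.8771]
[-0.4 -0.6 -0.2  0.2  0.2 -0.1  0.2  0.2  0.1 -0.1 -0.2  0.1  0.2 -0.1
  0.3  0.6 -0.3 -0.1 -0.1  0.1  0.1 -0.3 -0.5  0.5  0.4 -0.3  0.4 -0.1
 -0.7 -0.8  0.1 -0.3 -0.2  0.4 -0.1  0.6  0.1 -0.  -0.1  0.   0.1 -0.1
 -0.3  0.3  0.3 -0.7  0.2  0.9]
bar in jig [-0.06478225  0.04687816] yaw 9.535841668139893 mark out 0.06709902294463646
corner [[ 0.5382 -0.1572  0.012 ]]
bar [[ 0.5359 -0.096   0.0245]]
button [[ 0.5865 -0.2314  0.072 ]]
knob [[ 0.6007 -0.1476  0.068 ]]
mark [[ 0.5592 -0.0724  0.042 ]]
```

```bash
cat >> h.py <<'E'
def go(jx,jy,tipz,yaw=None):
    """tool-frame normalised row to put fingertips at jig (jx,jy), height tipz"""
    from plant import get_state
    from scipy.spatial.transform import Rotation as R
    s=get_state();x=np.load("fit.npy")
    t=place(*x[:3],[jx,jy,tipz+.166])[0];Rc=R.from_quat(s["eef_rot"])
    a=x[2];Rt=R.from_matrix(np.c_[[np.cos(a),np.sin(a),0],[np.sin(a),-np.cos(a),0],[0,0,-1]])
    return np.r_[Rc.inv().apply(t-s["tool_pos"])/.5,(Rc.inv()*Rt).as_rotvec()/.5].round(4)
def where():
    from plant import get_state
    s=get_state();x=np.load("fit.npy");p=s["tool_pos"]
    print("t",round(s["clock"],2),"jig tip",(rot(-x[2])@(p[:2]-x[:2])*1e3).round(1),round((p[2]-.166)*1e3,1),"F jig",(rot(-x[2])@s["contact_force"][:2]).round(1),s["contact_force"][2].round(1),"open",s["opening"],s["finger_force"])
E
python3 -c "
from h import *
where();print(go(-.13,.047,.2),go(-.13,.047,.02))"
```

```text
t 0.1 jig tip [-248.2 -548.2] 238.0 F jig [-1.1 -0.6] -0.8 open 1.0023760285268524 0.0
[ 0.7939 -0.9178  0.0774 -0.003   0.0011  1.034 ] [ 0.7939 -0.9172  0.4374 -0.003   0.0011  1.034 ]
```

Call:
play_rows:
  rows:
    - [[0.794,-0.918,0.08,0,0,1.0],[0.794,-0.918,0.08,0,0,1.0],[0.794,-0.918,0.08,0,0,1.0],[0.794,-0.918,0.08,0,0,1.0],[0.794,-0.918,0.08,0,0,1.0],[0.794,-0.918,0.08,0,0,1.0],[0.794,-0.918,0.08,0,0,1.0],[0.794,-0.918,0.08,0,0,1.0],[0.794,-0.918,0.08,0,0,1.0],[0.794,-0.918,0.08,0,0,1.0],[0.794,-0.918,0.08,0,0,1.0],[0.794,-0.918,0.08,0,0,1.0],[0.794,-0.918,0.08,0,0,1.0],[0.794,-0.918,0.08,0,0,1.0],[0.794,-0.918,0.08,0,0,1.0],[0.794,-0.918,0.08,0,0,1.0],[0.794,-0.918,0.08,0,0,1.0],[0.794,-0.918,0.08,0,0,1.0]]
  claw: 0.32

```text
clock: 1.6
tool_pos: [0.4294, -0.021, 0.3646]
eef_rot: [0.997, -0.076, -0.0, 0.0]
contact_force: [0.4, -0.5, -0.2]
opening: 0.68
finger_force: 0.0
```

```bash
python3 -c "
from h import *
where();print(go(-.13,.047,.02))"
```

```text
t 1.6 jig tip [-130.1   46.1] 198.6 F jig [ 0.5 -0.4] -0.2 open 0.6802472420306673 0.0
[ 0.0005 -0.0022  0.3572  0.0018  0.0017  0.0324]
```

Call:
play_rows:
  rows:
    - [[0,-0.002,0.08,0,0,0.032],[0,-0.002,0.16,0,0,0.032],[0,-0.002,0.24,0,0,0.032],[0,-0.002,0.31,0,0,0.032],[0,-0.002,0.345,0,0,0.032],[0,-0.002,0.357,0,0,0.032],[0,-0.002,0.357,0,0,0.032],[0,-0.002,0.357,0,0,0.032]]

```text
clock: 2.27
tool_pos: [0.4414, -0.0219, 0.1954]
eef_rot: [0.996, -0.085, -0.01, 0.0]
contact_force: [0.8, -0.5, -0.4]
opening: 0.678
finger_force: 0.0
```

Run:
```python
from h import *
from plant import *
import cv2
where();print(go(-.036,.047,.02))
d=snapshot("side")["pixels"][150:240,275:385];cv2.imwrite("pics/s1.png",cv2.resize(d,None,fx=6,fy=6,interpolation=cv2.INTER_CUBIC))
```

```text
t 2.27 jig tip [-118.1   47.2] 29.4 F jig [ 0.9 -0.4] -0.4 open 0.6784281331621468 0.0
[ 1.645e-01 -1.000e-04  1.550e-02  5.100e-03  3.860e-02 -5.900e-03]
```

View pics/s1.png

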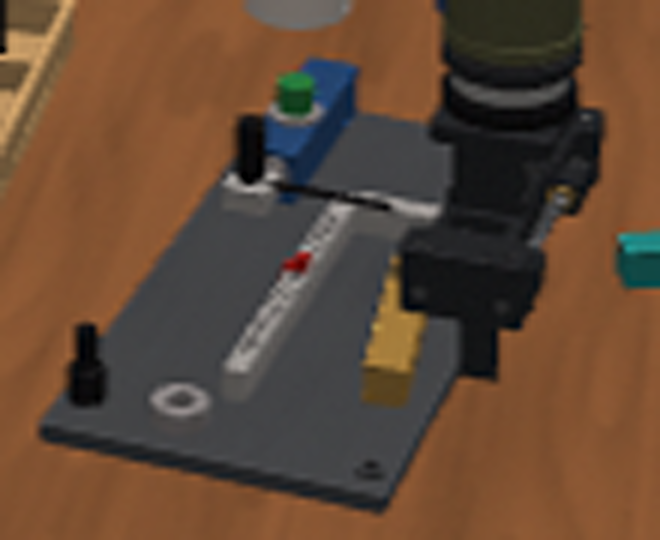

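The fingers are behind (robot side of) the bar and clear of it, seen at (480,350). The pose is slightly reach-limited. Pushing outward now.

Call:
play_rows:
  rows:
    - [[0.02,0,0.004,0,0.01,0],[0.04,0,0.01,0,0.03,0],[0.055,0,0.0155,0,0.0386,-0.006],[0.07,0,0.0155,0,0.0386,-0.006],[0.08,0,0.0155,0,0.0386,-0.006],[0.09,0,0.0155,0,0.0386,-0.006],[0.1,0,0.0155,0,0.0386,-0.006],[0.11,0,0.0155,0,0.0386,-0.006],[0.12,0,0.0155,0,0.0386,-0.006],[0.13,0,0.0155,0,0.0386,-0.006],[0.14,0,0.0155,0,0.0386,-0.006],[0.145,0,0.0155,0,0.0386,-0.006],[0.15,0,0.0155,0,0.0386,-0.006],[0.15,0,0.0155,0,0.0386,-0.006],[0.15,0,0.0155,0,0.0386,-0.006]]

```text
clock: 3.57
tool_pos: [0.5163, -0.0322, 0.1866]
eef_rot: [0.997, -0.082, 0.001, 0.001]
contact_force: [-0.1, -0.3, 0.5]
opening: 0.681
finger_force: 0.2
```

Run:
```python
from h import *
where();print(go(-.033,.047,.02))
```

```text
t 3.57 jig tip [-42.5  49.6] 20.6 F jig [-0.1 -0.3] 0.5 open 0.6812468420507418 0.2497735619544983
[ 0.0191  0.0053  0.0012  0.0031 -0.0052  0.0083]
```

Call:
play_rows:
  rows:
    - [[0.006,0.002,0.001,0,-0.005,0.008],[0.012,0.003,0.001,0,-0.005,0.008],[0.016,0.005,0.001,0,-0.005,0.008],[0.02,0.005,0.001,0,-0.005,0.008],[0.022,0.005,0.001,0,-0.005,0.008],[0.022,0.005,0.001,0,-0.005,0.008],[0.022,0.005,0.001,0,-0.005,0.008]]

```text
clock: 4.15
tool_pos: [0.5239, -0.0359, 0.186]
eef_rot: [0.996, -0.084, -0.004, -0.0]
contact_force: [-6.9, 2.7, 5.3]
opening: 0.68
finger_force: 3.8
```

Run:
```python
from h import *
from plant import *
import cv2
where();print(go(-.03,.047,.02))
d=snapshot("side")["pixels"][150:240,275:385];cv2.imwrite("pics/s2.png",cv2.resize(d,None,fx=6,fy=6,interpolation=cv2.INTER_CUBIC))
```

```text
t 4.15 jig tip [-34.4  47.2] 20.0 F jig [-7.3  1.5] 5.3 open 0.6797989136876884 3.7845782563090324
[ 0.0087  0.0004 -0.0001 -0.0003  0.0153 -0.0008]
```

View pics/s2.png

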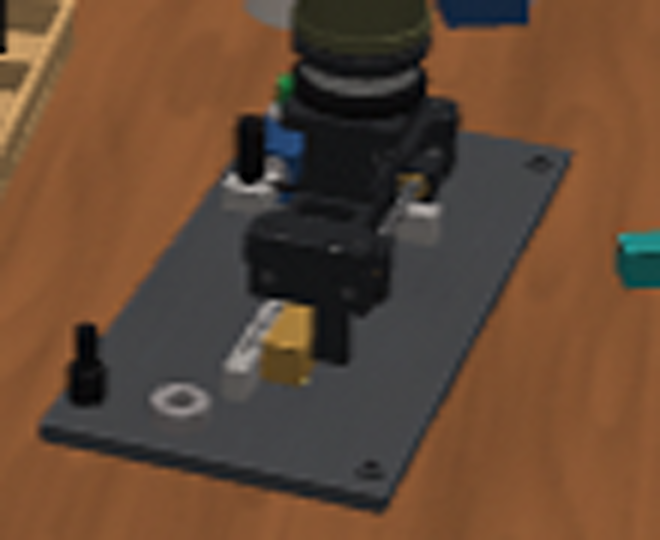

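The bar is against the fence, with a 7 N reaction. Next I retreat, go round to its left end and close the fingers.

Call:
play_rows:
  rows:
    - [[-0.03,0,0,0,0,0],[-0.05,0,-0.03,0,0,0],[-0.05,0,-0.1,0,0,0],[-0.03,-0.08,-0.1,0,0,0],[0,-0.15,-0.1,0,0,0],[0.035,-0.194,-0.1,0,0,0],[0.035,-0.194,-0.1,0,0,0],[0.035,-0.194,-0.1,0,0,0],[0.035,-0.194,-0.1,0,0,0]]
  claw: 1

```text
clock: 4.95
tool_pos: [0.5596, 0.0553, 0.236]
eef_rot: [0.996, -0.084, -0.0, 0.001]
contact_force: [-0.5, -0.4, 0.4]
opening: 0.029
finger_force: 0.0
```

Run:
```python
from h import *
where();print(go(-.014,.145,.02))
```

```text
t 4.95 jig tip [-14.4 143.1] 70.0 F jig [-0.4 -0.5] 0.4 open 0.029022533856848793 0.0
[ 0.0009 -0.0041  0.1001  0.0056  0.0011 -0.0017]
```

Call:
play_rows:
  rows:
    - [[0,-0.004,0.06,0.005,0,0],[0,-0.004,0.1,0.005,0,0],[0,-0.004,0.1,0.005,0,0],[0,0.02,0.1,0.005,0,0],[0,0.04,0.1,0.005,0,0],[0,0.055,0.1,0.005,0,0],[0,0.07,0.1,0.005,0,0],[0,0.085,0.1,0.005,0,0],[0,0.1,0.1,0.005,0,0],[0,0.11,0.1,0.005,0,0],[0,0.12,0.1,0.005,0,0],[0,0.13,0.1,0.005,0,0],[0,0.13,0.1,0.005,0,0]]

```text
clock: 6.03
tool_pos: [0.549, -0.0079, 0.1872]
eef_rot: [0.996, -0.084, -0.0, -0.002]
contact_force: [0.5, 3.7, 4.6]
opening: 0.003
finger_force: 2.0
```

Run:
```python
from h import *
where();print(go(-.014,.068,.02))
```

```text
t 6.03 jig tip [-14.4  79. ] 21.2 F jig [-0.2  3.7] 4.6 open 0.0029994071733772257 1.9584594061598182
[ 0.0007  0.0221  0.0023 -0.0071  0.0006 -0.    ]
```

Call:
play_rows:
  rows:
    - [[0,0.006,0.002,-0.005,0,0],[0,0.012,0.002,-0.005,0,0],[0,0.017,0.002,-0.005,0,0],[0,0.021,0.002,-0.005,0,0],[0,0.025,0.002,-0.005,0,0],[0,0.027,0.002,-0.005,0,0],[0,0.027,0.002,-0.005,0,0],[0,0.027,0.002,-0.005,0,0]]

```text
clock: 6.7
tool_pos: [0.5466, -0.021, 0.1854]
eef_rot: [0.996, -0.084, -0.0, 0.0]
contact_force: [0.6, 4.8, 4.4]
opening: 0.005
finger_force: 2.4
```

Run:
```python
from h import *
where()
```

```text
t 6.7 jig tip [-14.5  65.7] 19.4 F jig [-0.2  4.8] 4.4 open 0.004508579245024259 2.445360050769523
```

Call:
play_rows:
  rows:
    - [[0,0.003,0,0,0,0],[0,0.006,0,0,0,0],[0,0.006,0,0,0,0],[0,0.006,0,0,0,0]]

```text
clock: 7.03
tool_pos: [0.5464, -0.0226, 0.1854]
eef_rot: [0.997, -0.083, -0.001, -0.001]
contact_force: [1.8, 6.9, 6.8]
opening: 0.0
finger_force: 4.1
```

Run:
```python
from h import *
where()
```

```text
t 7.03 jig tip [-14.5  64.1] 19.4 F jig [0.6 7.1] 6.8 open 0.00042653495640348376 4.087954703718424
```

Call:
play_rows:
  rows:
    - [[0,0.004,0,0,0,0],[0,0.008,0,0,0,0],[0,0.008,0,0,0,0],[0,0.008,0,0,0,0]]

```text
clock: 7.37
tool_pos: [0.5463, -0.0235, 0.1855]
eef_rot: [0.997, -0.082, -0.001, -0.004]
contact_force: [2.0, 13.6, 8.1]
opening: 0.005
finger_force: 7.4
```

Run:
```python
from h import *
where()
```

```text
t 7.37 jig tip [-14.4  63.1] 19.5 F jig [-0.3 13.8] 8.1 open 0.004609774076515885 7.36914251698181
```

The bar has stalled on the end stop at 14 N. I'll go round to the near face and re-seat it against the fence.

Call:
play_rows:
  rows:
    - [[0,-0.03,0,0,0,0],[0,-0.04,-0.05,0,0,0],[-0.02,-0.04,-0.11,0,0,0],[-0.07,0,-0.11,0,0,0],[-0.11,0.06,-0.11,0,0,0],[-0.11,0.104,-0.11,0,0,0],[-0.11,0.104,-0.11,0,0,0],[-0.11,0.104,-0.06,0,0,0],[-0.11,0.104,-0.02,0,0,0],[-0.11,0.104,0,0,0,0],[-0.11,0.104,0,0,0,0]]
  claw: 0.5

```text
clock: 8.28
tool_pos: [0.4815, -0.0711, 0.1832]
eef_rot: [0.996, -0.085, -0.003, 0.001]
contact_force: [0.2, -0.6, 0.5]
opening: 0.503
finger_force: 0.0
```

Run:
```python
from h import *
where();print(go(-.034,.008,.02))
```

```text
t 8.28 jig tip [-70.4   5.4] 17.2 F jig [ 0.3 -0.6] 0.5 open 0.5027109928464523 0.0
[ 0.0727 -0.0052 -0.0059  0.0054  0.0099 -0.0031]
```

Call:
play_rows:
  rows:
    - [[0.02,-0.004,-0.006,0.005,0.01,-0.003],[0.04,-0.004,-0.006,0.005,0.01,-0.003],[0.055,-0.004,-0.006,0.005,0.01,-0.003],[0.065,-0.004,-0.006,0.005,0.01,-0.003],[0.071,-0.004,-0.006,0.005,0.01,-0.003],[0.075,-0.004,-0.006,0.005,0.01,-0.003],[0.08,-0.004,-0.006,0.005,0.01,-0.003],[0.084,-0.004,-0.006,0.005,0.01,-0.003],[0.084,-0.004,-0.006,0.005,0.01,-0.003],[0.084,-0.004,-0.006,0.005,0.01,-0.003]]

```text
clock: 9.12
tool_pos: [0.518, -0.0747, 0.1879]
eef_rot: [0.996, -0.084, -0.006, -0.002]
contact_force: [-14.2, 2.2, 10.5]
opening: 0.501
finger_force: 6.9
```

Run:
```python
from h import *
where()
```

```text
t 9.12 jig tip [-33.7   8. ] 21.9 F jig [-14.4  -0.2] 10.5 open 0.5013497030670232 6.896532252430916
```

Call:
play_rows:
  rows:
    - [[-0.03,0,0,0,0,0],[-0.05,0,-0.04,0,0,0],[-0.05,0,-0.11,0,0,0],[-0.05,0,-0.18,0,0,0],[-0.05,0.02,-0.22,0,0,0],[0.0,0.08,-0.22,0,0,0],[0.05,0.14,-0.22,0,0,0],[0.1,0.2,-0.22,0,0,0],[0.15,0.25,-0.22,0,0,0],[0.187,0.286,-0.22,0,0,0],[0.187,0.286,-0.22,0,0,0],[0.187,0.286,-0.22,0,0,0]]
  claw: 1

```text
clock: 10.12
tool_pos: [0.5919, -0.2331, 0.2981]
eef_rot: [0.996, -0.084, 0.002, 0.0]
contact_force: [-0.6, 0.4, 0.9]
opening: 0.005
finger_force: 0.0
```

Run:
```python
from h import *
from plant import *
import cv2,pickle
where();print(go(.06,-.135,.074))
d=snapshot("side");pickle.dump(d,open("side3.pkl","wb"))
cv2.imwrite("pics/s3.png",cv2.resize(d["pixels"][140:240,275:385],None,fx=6,fy=6,interpolation=cv2.INTER_CUBIC))
```

```text
t 10.12 jig tip [  65.6 -135.8] 132.1 F jig [-0.7  0.3] 0.9 open 0.004903334027537572 0.0
[-0.0116 -0.0017  0.1162 -0.0002 -0.0068 -0.0008]
```

View pics/s3.png

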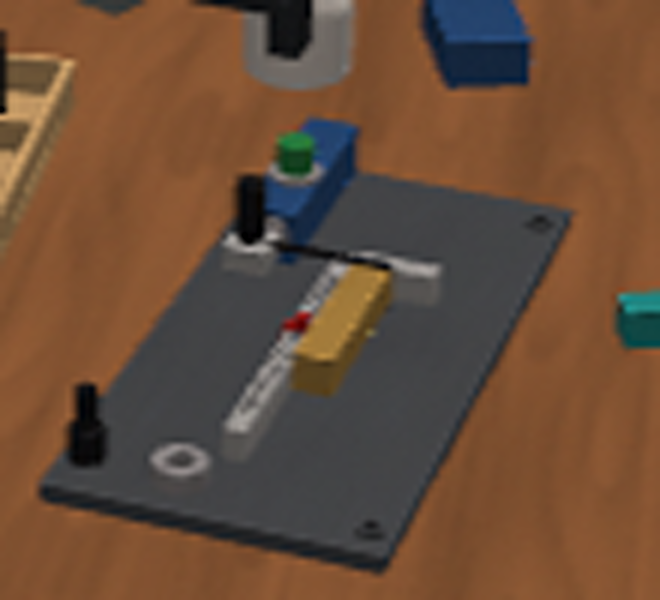

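The side crop shows the bar flush with both fence and stop, at about (345,325). Now the button.

Call:
play_rows:
  rows:
    - [[-0.011,-0.002,0.06,0,-0.007,0],[-0.011,-0.002,0.1,0,-0.007,0],[-0.011,-0.002,0.115,0,-0.007,0],[-0.011,-0.002,0.12,0,-0.007,0],[-0.011,-0.002,0.125,0,-0.007,0],[-0.011,-0.002,0.129,0,-0.007,0],[-0.011,-0.002,0.133,0,-0.007,0],[-0.011,-0.002,0.134,0,-0.007,0],[-0.011,-0.002,0.134,0,-0.007,0]]

```text
clock: 10.92
tool_pos: [0.5874, -0.2298, 0.2325]
eef_rot: [0.997, -0.083, 0.001, -0.001]
contact_force: [-0.8, 1.4, 5.2]
opening: 0.003
finger_force: 2.7
```

Run:
```python
from h import *
where()
```

```text
t 10.92 jig tip [  60.7 -133.3] 66.5 F jig [-1.   1.2] 5.2 open 0.0032116136083003405 2.7346011494955746
```

Push a little further to be sure it bottoms out.

Call:
play_rows:
  rows:
    - [[0,0,0.003,0,0,0],[0,0,0.006,0,0,0],[0,0,0.008,0,0,0],[0,0,0.008,0,0,0],[0,0,0.008,0,0,0]]

```text
clock: 11.33
tool_pos: [0.5874, -0.2301, 0.232]
eef_rot: [0.997, -0.083, 0.002, -0.001]
contact_force: [-6.9, 5.2, 28.7]
opening: 0.004
finger_force: 14.8
```

Run:
```python
from h import *
where()
```

```text
t 11.33 jig tip [  60.7 -133.6] 66.0 F jig [-7.6  4. ] 28.7 open 0.004143498477641012 14.800106230541132
```

The button is bottomed: tip at 66.0 mm, 29 N. Next is the knob.

Call:
play_rows:
  rows:
    - [[0,0,-0.03,0,0,0],[0,0,-0.09,0,0,0],[0,0,-0.118,0,0,0],[0,-0.05,-0.118,0,0,0],[0,-0.11,-0.118,0,0,0],[0,-0.167,-0.118,0,0,0],[0,-0.167,-0.118,0,0,0],[0,-0.167,-0.118,0,0,0],[0,-0.167,-0.118,0,0,0]]
  claw: 0.3

```text
clock: 12.08
tool_pos: [0.6011, -0.1484, 0.287]
eef_rot: [0.997, -0.083, 0.001, 0.0]
contact_force: [-0.4, 0.3, -0.6]
opening: 0.66
finger_force: 0.0
```

Run:
```python
from h import *
where();print(go(.06,-.05,.053))
```

```text
t 12.08 jig tip [ 60.5 -50.8] 121.0 F jig [-0.4  0.2] -0.6 open 0.6601840440375456 0.0
[-0.0013 -0.0016  0.1359  0.001  -0.0033  0.0023]
```

Call:
play_rows:
  rows:
    - [[0,-0.001,0.06,0,-0.003,0],[0,-0.001,0.11,0,-0.003,0],[0,-0.001,0.135,0,-0.003,0],[0,-0.001,0.136,0,-0.003,0],[0,-0.001,0.136,0,-0.003,0]]

```text
clock: 12.5
tool_pos: [0.6008, -0.1483, 0.2184]
eef_rot: [0.996, -0.084, -0.001, -0.0]
contact_force: [-0.1, -0.5, -0.3]
opening: 0.698
finger_force: 0.0
```

Call:
play_rows:
  rows:
    - [[0,0,0,0,0,0],[0,0,0,0,0,0],[0,0,0,0,0,0],[0,0,0,0,0,0],[0,0,0,0,0,0],[0,0,0,0,0,0],[0,0,0,0,0,0],[0,0,0,0,0,0]]
  claw: 1
  squeeze: 30

```text
clock: 13.17
tool_pos: [0.6009, -0.148, 0.2187]
eef_rot: [0.996, -0.084, -0.0, 0.0]
contact_force: [-1.1, -2.9, 1.4]
opening: 0.209
finger_force: 30.0
```

Run:
```python
from h import *
where();print(go(.06,.0171,.053))
```

```text
t 13.17 jig tip [ 60.3 -50.5] 52.7 F jig [-0.6 -3. ] 1.4 open 0.2093909390532988 30.000091209076345
[-0.0005 -0.1351 -0.0007  0.0016  0.0017  0.0012]
```

The knob is gripped at 30 N. Pulling out about 60 mm before looking.

Call:
play_rows:
  rows:
    - [[0,-0.01,0,0,0,0],[0,-0.025,0,0,0,0],[0,-0.04,0,0,0,0],[0,-0.055,0,0,0,0],[0,-0.07,0,0,0,0],[0,-0.085,0,0,0,0],[0,-0.1,0,0,0,0],[0,-0.112,0,0,0,0],[0,-0.122,0,0,0,0],[0,-0.13,0,0,0,0],[0,-0.13,0,0,0,0],[0,-0.13,0,0,0,0]]

```text
clock: 14.17
tool_pos: [0.612, -0.0832, 0.2187]
eef_rot: [0.997, -0.083, -0.0, -0.0]
contact_force: [-0.1, -3.8, 0.8]
opening: 0.219
finger_force: 30.0
```

Run:
```python
from h import *
from plant import *
import cv2,pickle
where()
d=snapshot("side");pickle.dump(d,open("side4.pkl","wb"));t=snapshot("top");pickle.dump(t,open("top4.pkl","wb"))
a=cv2.resize(d["pixels"][168:222,305:349],None,fx=10,fy=10,interpolation=cv2.INTER_CUBIC)
b=cv2.resize(t["pixels"][185:235,320:370],None,fx=7,fy=7,interpolation=cv2.INTER_CUBIC)
o=np.zeros((540,800,3),np.uint8);o[:540,:440]=a;o[:350,450:800]=b
cv2.imwrite("pics/s4.png",o)
```

```text
t 14.17 jig tip [60.3 15.3] 52.7 F jig [ 0.5 -3.7] 0.8 open 0.21923208507310915 30.000179652124643
```

View pics/s4.png

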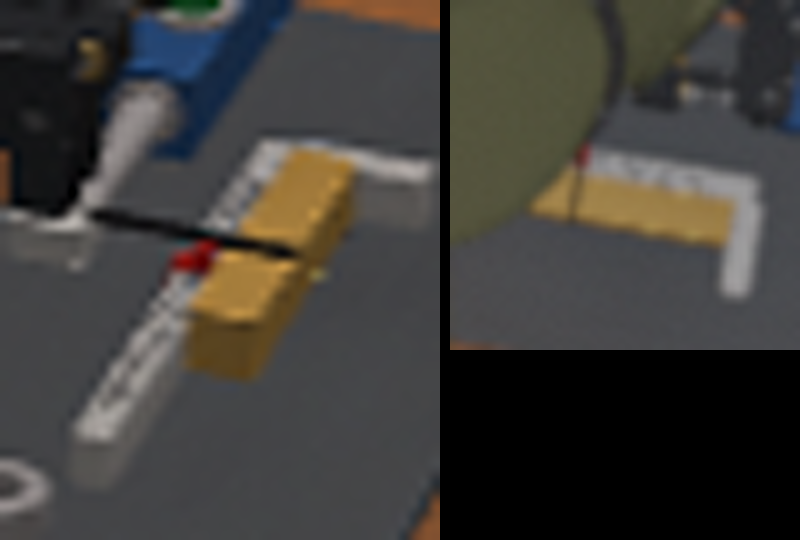

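The picture shows the bar flush with the fence and stop. The pointer (side crop (90,213)-(300,253)) is just short of, or at the edge of, the red rider at (193,258). I'll measure the remaining offset at sub-pixel level, using the pointer's start at y -50 as a check.

```bash
cat > m.py <<'E'
from h import *
import cv2,sys
X=np.load("fit.npy");K=8
def mask(d,n,lo,hi,roi):
    P=np.array([[a,b,c] for a in(lo[0],hi[0]) for b in(lo[1],hi[1]) for c in(lo[2],hi[2])])
    i=list(O).index(n);u=proj(d,place(*X[:3],P))+X[7+2*i:9+2*i]
    x,y,w,h=roi;m=np.zeros((h*K,w*K),np.uint8)
    hull=cv2.convexHull((((u-[x,y]+.5)*K-.5)*16).astype(np.float32).round().astype(np.int32))
    cv2.fillConvexPoly(m,hull,255,shift=4)
    return cv2.blur(cv2.resize(m,(w,h),interpolation=cv2.INTER_AREA).astype(float)/255,(1,1))
def red(p): p=p.astype(float);return np.clip(p[...,2]-p[...,1]-25,0,None)
def dark(p): return np.clip(110-p.astype(float).max(2),0,None)
def ncc(a,b): return np.corrcoef(a.ravel(),b.ravel())[0,1]
def roi_of(d,n,y,xj,z,s):
    i=list(O).index(n);u=(proj(d,place(*X[:3],[xj,y,z]))[0]+X[7+2*i:9+2*i]).round().astype(int)
    return(u[0]-s,u[1]-s,2*s+1,2*s+1)
def crop(d,r):x,y,w,h=r;return d["pixels"][y:y+h,x:x+w]
def mark(d,n):
    r=roi_of(d,n,.017,.0065,.04,5);R=red(crop(d,r))
    return max((ncc(mask(d,n,(a,y-.0035,z0),(b,y+.0035,.042),r),R),y,a,b,z0) for y in np.arange(.010,.025,.0005) for a in(-.003,-.0005) for b in(.0135,.016) for z0 in(.025,.032))
def pointer(d,n,y0,a=-.024,b=-.001):
    r=roi_of(d,n,y0,(a+b)/2,.046,4);p=crop(d,r).astype(float).sum(2)
    return max((ncc(mask(d,n,(-.035,y-.0015,.044),(.05,y+.0015,.048),r),-p),y) for y in np.arange(y0-.008,y0+.008,.00025))
if __name__=="__main__":
    L=lambda f:pickle.load(open(f,"rb"))
    for n in("side","top"):
        print(n,"mark",mark(L(n+"0.pkl"),n),"ptr after",pointer(L(n+"4.pkl"),n,.016))
    print("ptr start side",pointer(L("side0.pkl"),"side",-.05),pointer(L("side3.pkl"),"side",-.05),"top",pointer(L("top0.pkl"),"top",-.05))
E
python3 m.py
```

```text
side mark (np.float64(0.8000321947783686), np.float64(0.012500000000000002), -0.0005, 0.0135, 0.032) ptr after (np.float64(0.9108328407751094), np.float64(0.014500000000000006))
top mark (np.float64(0.8954736239153833), np.float64(0.015500000000000005), -0.0005, 0.016, 0.032) ptr after (np.float64(0.44813146720140046), np.float64(0.016500000000000008))
ptr start side (np.float64(0.6530636612474668), np.float64(-0.0515)) (np.float64(0.7001881008455252), np.float64(-0.05175)) top (np.float64(0.29251392447519564), np.float64(-0.049249999999999995))
```

Run:
```python
from m import *
L=lambda f:pickle.load(open(f,"rb"))
rows=[]
for n in("side","top"):
    row=[]
    for k,ov in(("0",0),("0",1),("4",0)):
        d=L(f"{n}{k}.pkl");r=roi_of(d,n,.015,.0065,.04,6)
        im=cv2.resize(crop(d,r),None,fx=20,fy=20,interpolation=cv2.INTER_NEAREST if not ov else cv2.INTER_CUBIC)
        if ov:
            i=list(O).index(n)
            for y,c in((.0115,(255,255,0)),(.0185,(0,255,0))):
                P=[(0,y,.032),(0,y,.042),(.013,y,.042),(.013,y,.032)]
                u=proj(d,place(*X[:3],P))+X[7+2*i:9+2*i]
                cv2.polylines(im,[((u-r[:2]+.5)*20).round().astype(np.int32)],False,c,1)
        row.append(im)
        if not ov:print(n,k,r);print(red(crop(d,r))[2:11,2:12].astype(int))
    rows.append(np.hstack(row))
cv2.imwrite("pics/s5.png",np.vstack(rows))
```

```text
side 0 (np.int64(319), np.int64(187), 13, 13)
[[ 0  0  0  0  0  0  0  0  0  0]
 [ 0  0  0  0  0  0  0  0  0  0]
 [ 0  0  0  0  0  0  0  0  0  0]
 [ 0  0  0 47 99 58  0  0  0  0]
 [ 0 22 69 59 65 28  0  0  0  0]
 [ 0 40 84 66 52  4  0  0  0  0]
 [ 0  0  0  0 12  0  0  0  0  0]
 [ 0  0  0  0  0  0  0  0  0  0]
 [ 0  0  0  0  0  0  0  0  0  0]]
side 4 (np.int64(319), np.int64(187), 13, 13)
[[ 0  0  0  0  0  0  0  0  0  8]
 [ 0  0  0  0  0  0  0  0 14 19]
 [ 0  0  0  0  0  0  0  0  2 14]
 [ 0  0  0 17 77 42  0  0  0  0]
 [ 0 23 72 62 65 25 20 19 11  5]
 [ 0 43 86 67 55 24 18 16 16 16]
 [ 0  0  0  0 16 15 14 15 15 15]
 [ 0  0  0  0  9 17 15 15 15 16]
 [ 0  0  0  0 14 16 14 15 15 15]]
top 0 (np.int64(333), np.int64(201), 13, 13)
[[ 0  0  0  0  0  0  0  0  0  0]
 [ 0  0  0  0  0  0  0  0  0  0]
 [ 0  0  0 33 42  0  0  0  0  0]
 [ 0  0  0 42 61  0  0  0  0  0]
 [ 0  0  0 54 54  0  0  0  0  0]
 [ 0  0  0 41 29  0  0  0  0  0]
 [ 0  0  0  4  0  0  0  0  0  0]
 [ 0  0  0  0  0  0  0  0  0  0]
 [ 0  0  0  0  0  0  0  0  0  0]]
top 4 (np.int64(333), np.int64(201), 13, 13)
[[ 0  0  0  0  0  0  0  0  0  0]
 [ 0  0  0  0  0  0  0  0  0  0]
 [ 0  0  0  0  0  0  0  0  0  0]
 [ 0  0  0  2 22  0  0  0  0  0]
 [ 0  0  0 12 21  0  0  0  0  0]
 [ 0  0  0  8  9  0  0  0  0  0]
 [ 0  0  0  0  0  0  0  0  0  0]
 [ 0  0  0  0  0  0  0  0  0  0]
 [ 1  3  0  0  2  4  3  2  1  0]]
```

View pics/s5.png

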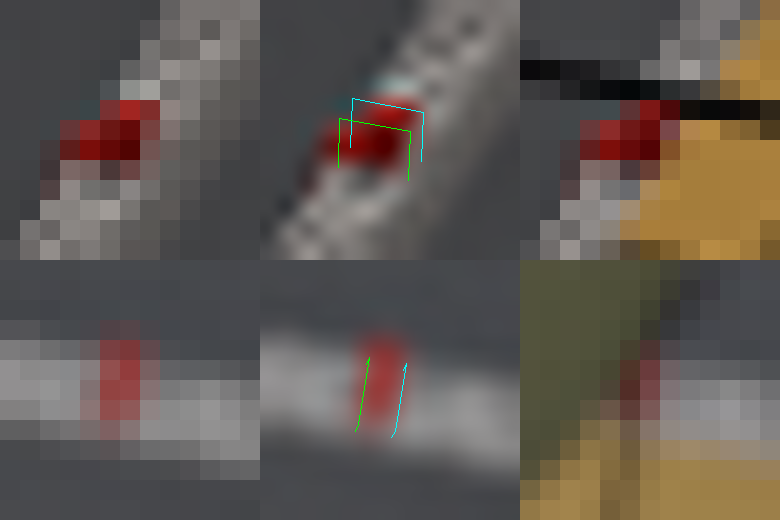

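Run:
```python
from m import *
from scipy.optimize import differential_evolution,nnls
L=lambda f:pickle.load(open(f,"rb"))
for n,fs in dict(side=("side0","side3"),top=("top0",)).items():
  for f in fs:
    d=L(f+".pkl");r=roi_of(d,n,.015,.0065,.04,6);p=crop(d,r).astype(float);R=np.clip(p[...,2]-p[...,1],0,None)
    R[:, 9:]*=(n=="top")
    def cost(q,full=False):
        y,a,b,z0,sg=q
        M=[mask(d,n,lo,hi,r) for lo,hi in(((a,y-.0035,.042),(b,y+.0035,.042)),((a,y+.0035,z0),(b,y+.0035,.042)),((a,y-.0035,z0),(a,y+.0035,.042)))]
        A=np.c_[tuple(cv2.GaussianBlur(m,(5,5),sg).ravel() for m in M)]
        w,e=nnls(A,R.ravel());return (e,w) if full else e
    s=differential_evolution(cost,[(.008,.024),(-.006,.002),(.011,.022),(.024,.036),(.2,.8)],seed=1,maxiter=60)
    print(f,s.x.round(4),cost(s.x,True),np.linalg.norm(R).round())
    for y in np.arange(s.x[0]-.002,s.x[0]+.0021,.001):print(round(y,4),round(cost([y,*s.x[1:]]),1),end="; ")
    print()
# top view: red column centroid vs pointer centroid, along the jig-x line
t0,t4=L("top0.pkl"),L("top4.pkl");i=0
def yof(u,v,z):
    g=lambda q:(proj(t0,place(*X[:3],[q[0],q[1],z]))[0]+X[7:9]-[u,v])
    return least_squares(g,[0,.015],x_scale=.01).x
for v in range(203,208):
    R=np.clip(t0["pixels"][v,334:344].astype(float)@[0,-1,1],0,None);R[R<8]=0
    if R.sum(): print("red",v,yof((R*np.arange(334,344)).sum()/R.sum(),v,.042)*1e3)
for v in range(209,216):
    g=t4["pixels"][v,333:346].astype(float).sum(1);print("ptr",v,g.astype(int),end=" ")
    w=np.clip(np.median(g)-15-g,0,None);k=np.argmin(g[2:8])+2;w[:k-2]=0;w[k+3:]=0
    if w.sum():print(yof((w*np.arange(333,346)).sum()/w.sum(),v,.047)*1e3)
```

```text
side0 [0.0153 0.0007 0.0136 0.0342 0.5315] (123.73694058002903, array([ 83.45347522, 100.35379456,  21.5879933 ])) 303.0
0.0133 138.9; 0.0143 129.9; 0.0153 123.7; 0.0163 128.3; 0.0173 136.0; 
side3 [ 0.022  -0.0027  0.0125  0.0243  0.8   ] (166.26091677853492, array([195.78888872,  18.99357284, 111.15179397])) 347.0
0.02 168.9; 0.021 166.9; 0.022 166.3; 0.023 168.1; 0.024 176.3; 
top0 [0.0156 0.002  0.0167 0.024  0.5698] (17.800933252709836, array([93.23765448,  0.        , 41.63447333])) 209.0
0.0136 46.7; 0.0146 30.2; 0.0156 17.8; 0.0166 47.0; 0.0176 87.9; 
red 204 [18.34478205 17.27289167]
red 205 [14.70344043 16.11026465]
red 206 [10.98124274 15.42297848]
red 207 [ 7.15456733 15.34522492]
ptr 209 [216 209 222 285 317 268 354 410 422 421 440 434 395] [-3.65919173 29.56171214]
ptr 210 [208 215 262 325 310 261 343 382 400 393 401 407 399] [-5.19875895 16.6223587 ]
ptr 211 [220 266 326 350 300 268 335 358 364 360 362 367 371] [-8.94966045 16.2588206 ]
ptr 212 [279 329 365 357 283 286 343 363 357 354 357 353 351] [-12.76273102  16.26448176]
ptr 213 [336 363 370 347 269 296 354 364 360 362 361 360 356] [-16.52328208  15.98786721]
ptr 214 [347 354 361 343 266 322 364 366 363 365 364 361 361] [-20.34677308  16.08483113]
ptr 215 [274 286 308 303 252 322 355 355 358 361 366 371 366] [-24.4739819   17.92327105]
```

The measurements agree:

- **Top view:** mark at y 15.6, pointer at 16.1 (15.9 by tool travel).
- **Side view:** the occlusion of the rider's top puts the pointer about 0.6 mm too far.

I'll ease it back by that much.

Call:
play_rows:
  rows:
    - [[0,0.001,0,0,0,0],[0,0.001,0,0,0,0],[0,0.001,0,0,0,0],[0,0.001,0,0,0,0],[0,0.001,0,0,0,0],[0,0.001,0,0,0,0]]

```text
clock: 14.77
tool_pos: [0.6119, -0.0839, 0.2187]
eef_rot: [0.997, -0.083, -0.0, -0.0]
contact_force: [0.7, -4.3, 2.1]
opening: 0.217
finger_force: 30.0
```

Run:
```python
from m import *
from plant import *
where()
d=snapshot("side");t=snapshot("top");b=pickle.load(open("side4.pkl","rb"))
print("side ptr",pointer(d,"side",.016),"top",pointer(t,"top",.016))
cv2.imwrite("pics/s6.png",cv2.resize(np.vstack([d["pixels"][168:222,305:359],t["pixels"][195:225,316:370]]),None,fx=7,fy=7,interpolation=cv2.INTER_CUBIC))
```

```text
t 14.77 jig tip [60.4 14.6] 52.7 F jig [ 1.5 -4.2] 2.1 open 0.21681632904455458 30.00030767172575
side ptr (np.float64(0.9170038993567287), np.float64(0.013500000000000005)) top (np.float64(0.43900897465169314), np.float64(0.016000000000000007))
```

View pics/s6.png

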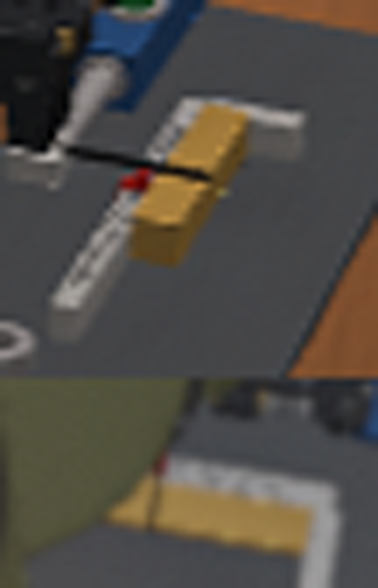

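The pointer at (155,165) crosses the red rider at (137,182), in line with it in the top view at (158,465). The bar is still flush, the button is down, and the grip is holding with about 4 N of spring force. Handing in.

```bash
python3 -c "
from plant import *
print(finish_job())"
```

```text
the job is handed in; nothing more can be done
None
```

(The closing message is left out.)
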